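# Put the spirit level away in its sloping sleeve

### The arm

A 7-joint arm with a two-finger parallel gripper is mounted at the origin on a cart in front of the work surface, level with it; the furniture and walls round the work are solid. World frame = base frame: x ahead of the robot, y to its left, z up, the work surface at z = 0. Lengths are in m, angles in rad, forces in N, time in s.
With the tool pointing down it reaches from about 0.425 to 0.925 m from the base axis. Payload 6.8 kg.
Tool frame: the origin (TCP) lies between the finger pads; the fingertips stand 22 mm ahead of it and the grasp point (between the pads) lies 3 mm ahead of it; z points along the fingers, y is the line along which they close (so a half turn about z gives the same grasp; the last joint's range is limited). The gripper opens to 85 mm and grips with 20 to 120 N. Pads are 22 mm wide; open, the fingers measure 114 mm over their backs; the gripper's body (76 mm by 85 mm) begins 54 mm behind the grasp point. The pads swing forward as they close: fully open they stand 13 mm farther back than shut.
Start: joints at [1.178, 0.477, 0.022, 1.555, -0.011, 1.109, -0.083], TCP at [0.19, -0.648, 0.253] pointing down, gripper open.
Joint ranges: [-2.96, 2.96], [-0.34, 2.1], [-1.41, 1.46], [0.24, 2.44], [-1.37, 4.51], [0.17, 1.92], [-2.96, 2.96]. Speed limits (rad/s): [2.39, 2.39, 3.14, 3.14, 3.14, 3.14, 3.14].

### API

Orientations are given as a unit quaternion [w, x, y, z].
In Python, from station import bot gives the robot as it stands.
- The arm moves only by the tool servo_tool, never from a script. Its argument "motion" is a list that holds one entry, the list of rows, each a list of 5 numbers: the opening, from 0 (shut) to 1 (fully open), then the shift along the world's x, y, z each as a share of 0.04 m, from -1 to 1, then the turn about the world's z as a share of 0.12 rad, from -1 to 1. A call has 1 to 20 rows; each row shifts and turns the commanded pose from where the row before left it; what a row does not reach is not made up. A row lasts 1/10 s, in which the tool goes at most 50 mm and 8.59 degrees, less where a joint would pass 70% of its speed; a pose out of reach is approached as far as the arm can. A call with a number of a shift or a turn outside -1 to 1 is refused whole. A call with a gripper value outside its range is refused whole. The fingers move at their own pace and stop on an object; "newtons" is the grip in N (left out, the last holds). Time passes only in rows, so rows that do not move let the fingers close. It gives the time, the measured TCP pose, the force, the opening and the grip force at its end, in the units of the state.
- bot.get_obs(): the state, without advancing time (a new reading comes with each control period).
- bot.read_camera(name): name is "side" or "top"; returns (picture, depth): 400x640x3 uint8, red, green, blue; 400x640 float32, m along the optical axis (not along the pixel's ray), 0 where there is no reading.
- bot.get_calibration(name): a dict with "fovy" (degrees; the focal length in pixels is half the picture's height over the tangent of half this angle, whatever the lens; pixels are square), "cx", "cy" (the principal point, pixels), "k1" (the pictures are not rectified: a ray, as slopes to the right and down, at radius r is drawn at 1 + k1 r^2 times it, then the intrinsics apply), "view" (4x4, takes a point from world to camera coordinates). Camera axes: x right, y down, z forward; pixel columns grow to the right and rows downward; lengths in m; the calibration is good to about 2 mm. A picture is of the moment at which its call begins. get_calibration takes no time and is no camera call.
- bot.hand_in(): hands the job in; it is judged then, once.
The state is a dict: "t": time; "q": joint angles; "joint_vel": joint speeds; "joint_torque": joint torques, N m; "eef_pos": TCP position; "tool_rot": TCP orientation; "contact_force": force on the tool from outside, world axes, zero at the start; "torque": the same for the moment, N m; "gripper_width": opening from 0.0 (shut) to 1.0 (fully open); "grasp_force": force on a finger pad.
Only numpy, scipy, OpenCV 4.12 (cv2) and the standard library are available. Lean on these libraries where they do the work, as an engineer would, in place of code of your own. Each camera call takes 0.05 s, during which the arm holds its last target. There are 200 camera calls.

### The job

Put the small spirit level away in the sloping sheet-metal sleeve on the bracket: plain end first, the end with the hang hole left sticking out. Keep hold of it until it is fully home against the sleeve's end stop, then let go, and do not disturb the tape measure, or the masking tape and the jar near the vice.

Things in the scene. Friction and masses are not known exactly. Their poses are not given: they have to be found in the camera images.
- level: aluminium spirit level, a bar 170 long x 20 thick x 44 high (mm), 0.13 to 0.25 kg, standing on its 20 mm wide edge. Origin: middle of its underside. +x runs along it to the plain end (x = +85), which goes into the sleeve; the hang-hole end is at x = -85 (dark round hole at x = -66, its sides are solid and flat for gripping); y across its thickness, z up.
- level_nose (a point): centre of the level's plain end face: 85 mm along its +x, 22 mm above its underside.
- bracket: fixed plywood stand of the sleeve, foot 136 x 96 mm; origin on the bench under its middle. Its sloping bed, 96 wide, carries a grey painted sheet-metal sleeve: a straight rectangular tube, inside 23 wide x 47 high x 110 deep, walls 4, outside 31 wide x 55 high; flared lips at the mouth project 5 mm, open about 2 mm wider a side, and are about 35 x 59 outside.
- cradle: the sloping bed. +x points into the sleeve, 30 degrees below horizontal; y level, across; z square to the slope, up. Origin: mouth centre (100 mm above the bench) if the sleeve stood mid-bed. But the sleeve is clamped anywhere from 13 mm left to 13 mm right along y, not reported: find it by touch or eye. It will not shift (120 N). Sleeve inside z -23.5 to 23.5; bed top z = -27.5.
- stop (a point): point on the sleeve's end stop, 110 mm along cradle +x from its origin (on the bed's middle line; it does not show the sleeve's side offset). When the level is home 60 mm of it sticks out. Outside, the sleeve's side walls are bare above cradle z = -22 for feeling; flanges with screw heads lie below that.
- tape_measure: yellow tape measure, 36 x 88 x 66 mm, loose bystander; origin under its middle.
- masking_tape: roll of cream masking tape lying flat, 100 mm across, 25 high, near the front edge right of the vice, loose bystander; origin under its middle.
- screw_jar: clear jar with dark lid, 64 mm across, 99 high, behind the vice, loose bystander; origin under its middle.

How it is judged:
By the outcome, as a careful person would: the job done as asked, in the order asked, and still so for the second after the job is handed in, with the robot touching nothing.
It also fails if it takes over 62 s, if anything falls off the work surface, if the arm or the gripper's body presses on something with over 40 N, if the wrist force passes 120 N, or if a joint passes its speed limit or range.

## Working session

There is one attempt and no reset: what is moved stays moved. The work goes in short steps, Python scripts to look and compute and a tool call to move; the robot and the scene stay as the last step left them, time stands still between calls to the robot, and variables do not carry over. Pictures are saved under pics/ and viewed, at most 10 in all, crops included, and the job is handed in when it is done.

Besides the shell and the picture viewer there is one more tool, called by a JSON object that holds its "name" and its "arguments". servo_tool: Moves the arm, as the interface text tells. Shift numbers are shares of 0.04 m and turn numbers shares of 0.12 rad, none past 1 either way. Its arguments: {"type":"object","properties":{"motion":{"type":"array"},"newtons":{"type":"number"}},"required":["motion"]}

```bash
ls; mkdir -p pics
cat > h.py <<'E'
import numpy as np, cv2
from station import bot
def cam(n):
    im,d=bot.read_camera(n); c=bot.get_calibration(n)
    f=200/np.tan(np.radians(c["fovy"])/2)
    v,u=np.mgrid[0:400,0:640].astype(float)
    K=np.array([[f,0,c["cx"]],[0,f,c["cy"]],[0,0,1]])
    xd=(u-c["cx"])/f; yd=(v-c["cy"])/f
    x,y=xd.copy(),yd.copy()
    for _ in range(20):
        s=1+c["k1"]*(x*x+y*y); x=xd/s; y=yd/s
    P=np.stack([x*d,y*d,d,np.ones_like(d)],-1)@np.linalg.inv(np.array(c["view"])).T
    P=P[...,:3]; P[d==0]=np.nan
    return im,d,P
E
python3 - <<'E'
from h import *
print(bot.get_obs())
for n in("side","top"):
    im,d,P=cam(n); np.savez(n+"0.npz",im=im,d=d,P=P)
    cv2.imwrite(f"pics/{n}0.png",im[...,::-1]); print(bot.get_calibration(n))
E
```

```text
pics
{'t': 0.0, 'q': array([ 1.1778942 ,  0.4777934 ,  0.0223379 ,  1.5564848 , -0.01147755,
        1.10929311, -0.08308547]), 'joint_vel': array([ 7.30654139e-04, -3.81982485e-04,  1.81261518e-03, -6.92259449e-04,
       -5.21692811e-04, -1.79600532e-04,  8.13449091e-05]), 'joint_torque': array([-8.97264945e-04, -5.96456265e+01,  1.60772033e+00, -2.81201577e+01,
        1.25164585e-02,  9.48095578e-03, -4.98522738e-06]), 'eef_pos': array([ 0.18947603, -0.64727006,  0.25231606]), 'tool_rot': array([-9.01402145e-04,  9.89874300e-01,  1.41943701e-01, -2.08570229e-04]), 'contact_force': array([ 0.50034565, -0.24280502,  0.78762741]), 'torque': array([ 0.00363014,  0.02751472, -0.00098452]), 'grasp_force': 0.0, 'gripper_width': 1.0015486467452024}
{'fovy': 57.10307290772064, 'cx': 316.9411737898273, 'cy': 201.24671430748842, 'k1': -0.0178132966941802, 'view': array([[ 0.99694095, -0.07712373, -0.01267585, -0.53095357],
       [-0.04381649, -0.41719766, -0.9077589 ,  0.05105221],
       [ 0.06472142,  0.90553743, -0.41930072,  1.06099708],
       [ 0.        ,  0.        ,  0.        ,  1.        ]])}
{'fovy': 53.21458290437804, 'cx': 313.07530835167904, 'cy': 200.35962476913045, 'k1': 0.013206599112751896, 'view': array([[ 0.02495557, -0.99966867,  0.00630663, -0.1620139 ],
       [-0.99384951, -0.02549016, -0.10776548,  0.5155844 ],
       [ 0.10789053, -0.00357849, -0.99415634,  0.98388464],
       [ 0.        ,  0.        ,  0.        ,  1.        ]])}
```

View pics/side0.png

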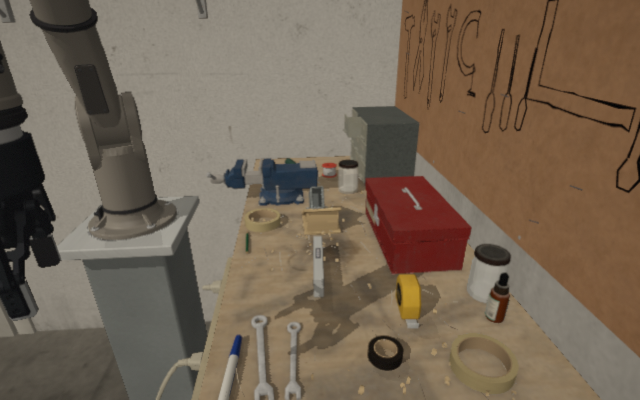

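View pics/top0.png

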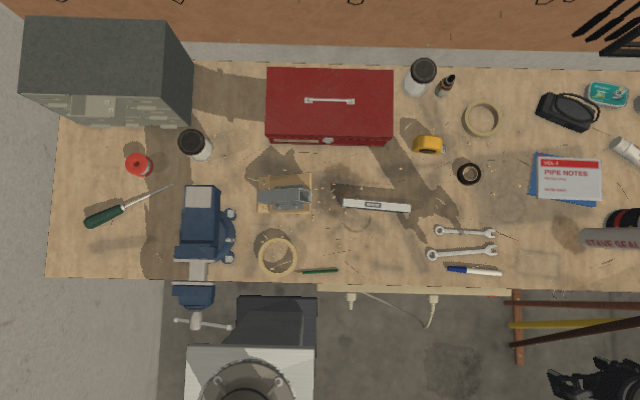

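Run:
```python
from h import *
t=np.load("top0.npz"); s=np.load("side0.npz")
a=cv2.resize(t["im"][160:230,240:430],(800,295),interpolation=cv2.INTER_CUBIC)
b=cv2.resize(s["im"][175:305,250:390],(324,300),interpolation=cv2.INTER_CUBIC)
b=np.hstack([b,np.zeros((300,476,3),np.uint8)])
cv2.imwrite("pics/crop0.png",np.vstack([a,b])[...,::-1])
P=t["P"];np.set_printoptions(precision=3,suppress=True,linewidth=200)
for v in(180,188,195,200,208): print("row",v);print(P[v,250:322:4])
# level
m=(P[...,2]>.036)&(P[...,2]<.055)
m[:, :330]=0; m[:,425:]=0; m[:190]=0; m[:225-190+190]&=True; m[225:]=0
q=P[m]; print(len(q),np.median(q[:,2])); r=cv2.minAreaRect(q[:,:2].astype(np.float32)); print(r,cv2.boxPoints(r))
```

```text
row 180
[[ 0.571  0.017  0.005]
 [ 0.572  0.007  0.003]
 [ 0.571 -0.005  0.01 ]
 [ 0.571 -0.015  0.009]
 [ 0.572 -0.025  0.008]
 [ 0.57  -0.037  0.021]
 [ 0.57  -0.048  0.026]
 [ 0.569 -0.059  0.033]
 [ 0.568 -0.069  0.039]
 [ 0.568 -0.08   0.043]
 [ 0.566 -0.09   0.052]
 [ 0.566 -0.1    0.058]
 [ 0.566 -0.11   0.061]
 [ 0.565 -0.12   0.065]
 [ 0.565 -0.13   0.07 ]
 [ 0.564 -0.14   0.077]
 [ 0.576 -0.15   0.003]
 [ 0.577 -0.161 -0.   ]]
row 188
[[ 0.551  0.017 -0.001]
 [ 0.551  0.006  0.003]
 [ 0.552 -0.004 -0.001]
 [ 0.55  -0.016  0.012]
 [ 0.551 -0.026  0.01 ]
 [ 0.55  -0.038  0.019]
 [ 0.549 -0.049  0.026]
 [ 0.547 -0.06   0.039]
 [ 0.547 -0.07   0.044]
 [ 0.538 -0.085  0.11 ]
 [ 0.538 -0.094  0.115]
 [ 0.537 -0.104  0.122]
 [ 0.536 -0.113  0.128]
 [ 0.538 -0.122  0.118]
 [ 0.541 -0.131  0.098]
 [ 0.544 -0.141  0.079]
 [ 0.553 -0.151  0.015]
 [ 0.556 -0.161 -0.   ]]
row 195
[[ 0.532  0.016 -0.   ]
 [ 0.533  0.005 -0.   ]
 [ 0.525 -0.014  0.065]
 [ 0.525 -0.025  0.072]
 [ 0.523 -0.036  0.085]
 [ 0.524 -0.045  0.085]
 [ 0.523 -0.056  0.092]
 [ 0.522 -0.066  0.099]
 [ 0.522 -0.075  0
[... 604 characters left out ...]
41  0.079]
 [ 0.523 -0.151  0.002]
 [ 0.523 -0.162  0.004]]
row 208
[[ 0.498  0.014  0.003]
 [ 0.499  0.004  0.001]
 [ 0.498 -0.008  0.009]
 [ 0.498 -0.018  0.012]
 [ 0.499 -0.028  0.01 ]
 [ 0.498 -0.04   0.021]
 [ 0.498 -0.051  0.029]
 [ 0.497 -0.062  0.04 ]
 [ 0.497 -0.072  0.044]
 [ 0.497 -0.082  0.044]
 [ 0.496 -0.092  0.053]
 [ 0.496 -0.102  0.058]
 [ 0.496 -0.113  0.065]
 [ 0.496 -0.122  0.07 ]
 [ 0.496 -0.132  0.074]
 [ 0.496 -0.142  0.076]
 [ 0.503 -0.152  0.002]
 [ 0.503 -0.162  0.002]]
572 0.04529254403430483
((0.5103561282157898, -0.3073524534702301), (0.1686757504940033, 0.020769547671079636), 85.97750091552734) [[ 0.494 -0.391]
 [ 0.515 -0.392]
 [ 0.527 -0.224]
 [ 0.506 -0.222]]
```

View pics/crop0.png

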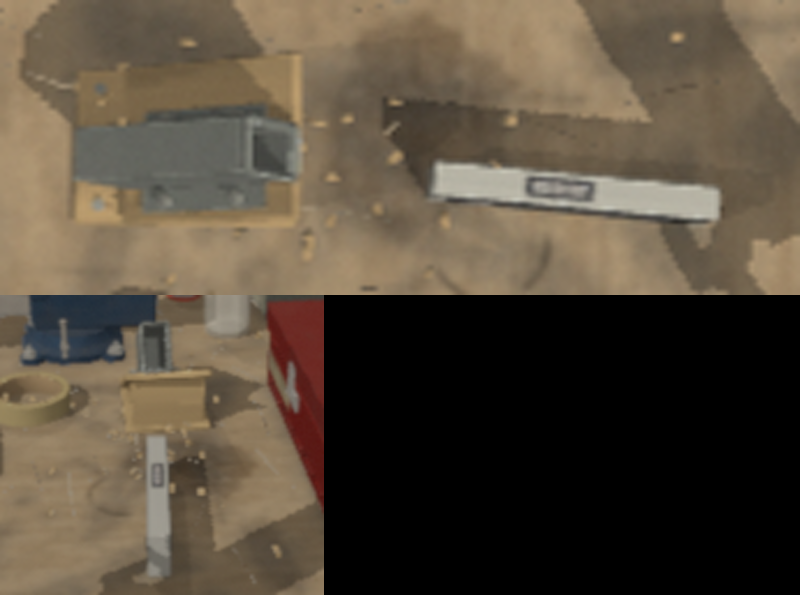

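Run:
```python
from h import *
t=np.load("top0.npz");im=t["im"].astype(int);P=t["P"]
np.set_printoptions(precision=4,suppress=True,linewidth=250)
# side strip of the level (-x side) : rows below top edge
for c in range(341,414,2):
    col=im[196:216,c].sum(1)//3
    print(c,col)
# bed and sleeve
th=np.radians(30)
Q=P[150:230,230:330].reshape(-1,3); Q=Q[np.isfinite(Q).all(1)]
zc=np.sin(th)*(Q[:,1]+.126)+np.cos(th)*(Q[:,2]-.1); xc=np.cos(th)*(Q[:,1]+.126)-np.sin(th)*(Q[:,2]-.1)
for n,lo,hi,x0,x1 in(("bed",-.034,-.023,-.02,.11),("sleeve",.023,.034,.015,.105)):
    k=(zc>lo)&(zc<hi)&(xc>x0)&(xc<x1); q=np.c_[Q[k,0],xc[k]].astype(np.float32)
    r=cv2.minAreaRect(q); A=np.c_[Q[k,:2],np.ones(k.sum())]; pl=np.linalg.lstsq(A,Q[k,2],rcond=None)[0]
    print(n,k.sum(),r,"medz",np.median(zc[k]),"plane",pl)
    for a in np.arange(x0,x1,.015):
        g=q[(q[:,1]>=a)&(q[:,1]<a+.015)]
        if len(g): print("  %.3f x %.4f..%.4f n%d"%(a,g[:,0].min(),g[:,0].max(),len(g)))
```

```text
341 [ 66  69  70  71  75  74  74  75  77  77  85 109 102 104 105 104 104 107 111 114]
343 [ 67  72 104 138 141 135 138 145 155 160 117 120  99  99  98  97 100 105 106 107]
345 [ 71  76 112 173 174 177 173 176 179 175 140 109  94  94  95 120 142 136 120 116]
347 [ 76  76 100 178 174 177 174 175 176 173 141  64  94 110 111 113 116 121 122 124]
349 [ 79  77  97 179 176 175 174 175 178 175 161  67  99 110 112 115 116 120 124 127]
351 [ 78  74  96 178 175 176 175 175 179 179 182  91 105 114 117 115 117 117 122 126]
353 [ 76  71  87 153 175 176 175 174 178 177 173 102 108 110 110 114 112 115 117 121]
355 [ 70  69  77 124 174 176 174 173 176 178 171 107 115 119 119 117 115 116 118 119]
357 [ 72  75 102 126 174 176 174 174 176 177 172 125  78 123 127 125 120 119 121 121]
359 [ 76  73  74 103 183 177 175 172 176 179 176 159  68 115 135 132 127 126 122 120]
361 [ 83  82  80  97 176 176 175 174 174 179 177 170  73 109 134 133 131 132 131 128]
363 [ 85  84  81 100 163 176 176 174 174 178 179 177  74  94 132 130 129 130 128 127]
365 [ 83  82  82  91 134 156 106 104  89  97 139 168  83  83 124 130
[... 2152 characters left out ...]
4908), 0.9531683921813965) medz -0.025607388123511345 plane [ 0.0007 -0.567  -0.0019]
  -0.020 x 0.5119..0.5338 n9
  -0.005 x 0.4881..0.5837 n165
  0.010 x 0.4885..0.5826 n124
  0.025 x 0.4887..0.5829 n90
  0.040 x 0.4868..0.5817 n91
  0.055 x 0.4869..0.5827 n87
  0.070 x 0.4871..0.5813 n92
  0.085 x 0.4874..0.5821 n86
  0.100 x 0.4876..0.5804 n64
sleeve 416 ((0.5224559903144836, 0.05990651994943619), (0.031039943918585777, 0.08971711248159409), 0.5644635558128357) medz 0.02901208801705174 plane [ 0.024  -0.5703  0.0485]
  0.015 x 0.5073..0.5381 n80
  0.030 x 0.5077..0.5382 n67
  0.045 x 0.5079..0.5370 n69
  0.060 x 0.5069..0.5378 n69
  0.075 x 0.5067..0.5360 n67
  0.090 x 0.5069..0.5369 n64
```

{"name": "servo_tool", "arguments": {"motion": [[[1,0.5,0.45,-0.1,0.6],[1,0.5,0.45,-0.1,0.6],[1,0.5,0.45,-0.1,0.6],[1,0.5,0.45,-0.1,0.6],[1,0.5,0.45,-0.1,0.6],[1,0.5,0.45,-0.1,0.6],[1,0.5,0.45,-0.1,0.6],[1,0.5,0.45,-0.1,0.6],[1,0.5,0.45,-0.1,0.6],[1,0.5,0.45,-0.2,0.6],[1,0.5,0.45,-0.2,0.7],[1,0.5,0.45,-0.2,0.7],[1,0.5,0.43,-0.2,0.7],[1,0.5,0.43,-0.2,0.7],[1,0.5,0.4,-0.3,0.7],[1,0.42,0.4,-0.3,0.6],[1,0,0,0,0],[1,0,0,0,0]]], "newtons": 20}}

```text
t: 1.9
eef_pos: [0.5067, -0.3647, 0.1523]
tool_rot: [-0.001, 0.732, 0.681, -0.0]
contact_force: [-0.9, -0.5, -0.3]
gripper_width: 1.001
grasp_force: 0.0
```

{"name": "servo_tool", "arguments": {"motion": [[[1,0,0,-0.6,0],[1,0,0,-0.6,0],[1,0,0,-0.6,0],[1,0,0,-0.5,0],[1,0,0,-0.4,0],[1,0,0,-0.3,0],[1,0,0,-0.12,0],[1,0,0,0,0],[0,0,0,0,0],[0,0,0,0,0],[0,0,0,0,0],[0,0,0,0,0],[0,0,0,0,0],[0,0,0,0,0],[0,0,0,0,0],[0,0,0,0,0]]], "newtons": 20}}

```text
t: 3.5
eef_pos: [0.5067, -0.3656, 0.0289]
tool_rot: [0.0, 0.733, 0.68, 0.0]
contact_force: [-0.2, -0.3, 5.2]
gripper_width: 0.232
grasp_force: 23.2
```

{"name": "servo_tool", "arguments": {"motion": [[[0,0,0,0.3,0],[0,0,0,0.3,0],[0,0,0,0.4,0],[0,0,0,0.4,0],[0,0,0,0.4,0],[0,0,0,0.4,0],[0,0,0,0.4,0],[0,0,0,0.4,0.5],[0,0,0,0,1],[0,0,0,0,1],[0,0,0,0,1],[0,0,0,0,0.5],[0,0,0,0,0]]]}}

```text
t: 4.8
eef_pos: [0.5064, -0.3656, 0.1492]
tool_rot: [0.0, 0.55, 0.835, 0.0]
contact_force: [-0.2, -0.1, -2.1]
gripper_width: 0.23
grasp_force: 22.3
```

Run:
```python
from h import *
for n in("side","top"):
    im,d,P=cam(n); np.savez(n+"1.npz",im=im,d=d,P=P)
s=np.load("side1.npz")["im"][170:330,220:420]; t=np.load("top1.npz")["im"][140:280,300:500]
o=np.hstack([cv2.resize(s,(400,320)),cv2.resize(t,(400,320))])
cv2.imwrite("pics/c1.png",o[...,::-1]); print(bot.get_obs()["contact_force"])
```

```text
[ 0.01504425  0.35741182 -1.70875214]
```

View pics/c1.png

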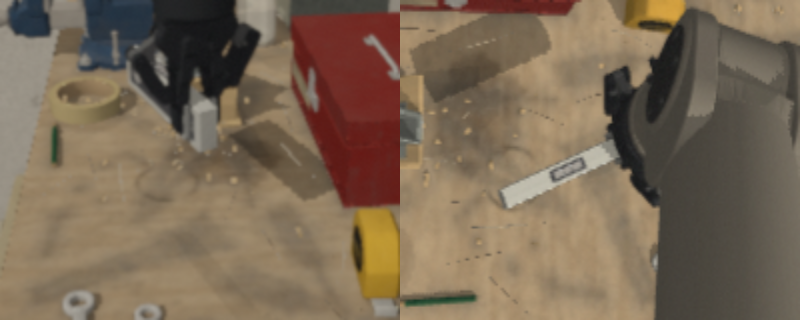

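{"name": "servo_tool", "arguments": {"motion": [[[0,0,0,0,1],[0,0,0,0,1],[0,0,0,0,1],[0,0,0,0,1],[0,0,0,0,1],[0,0,0,0,1],[0,0,0,0,0],[0,0,0,0,0]]]}}

```text
t: 5.7
eef_pos: [0.5064, -0.3655, 0.1486]
tool_rot: [-0.0, 0.223, 0.975, 0.0]
contact_force: [0.2, -0.2, -1.4]
gripper_width: 0.229
grasp_force: 22.3
```

Run:
```python
from h import *
np.set_printoptions(precision=4,suppress=True)
T=np.load("top1.npz"); im=T["im"].astype(int);P=T["P"]
m=(im.min(2)>140)&(P[...,2]>.06); m[:,:340]=0;m[:190]=0;m[250:]=0;m[:,460:]=0
q=P[m]; c=q.mean(0); w,v=np.linalg.eigh(np.cov((q-c).T)); print(len(q),c,v[:,2],q[:,2].min(),q[:,2].max())
im,d,P=cam("side"); np.savez("side2.npz",im=im,d=d,P=P)
cv2.imwrite("pics/c2.png",cv2.resize(im[170:330,200:400],(600,480),interpolation=cv2.INTER_CUBIC)[...,::-1]); o=bot.get_obs();print(o["q"],o["tool_rot"])
```

```text
402 [ 0.4718 -0.2873  0.1655] [-0.3899  0.9208 -0.0037] 0.1617177438857288 0.17077663428605705
[ 0.9693  0.5818 -0.6112  1.7403  0.3992  0.9464  1.3204] [ 0.      0.2223  0.975  -0.    ]
```

View pics/c2.png

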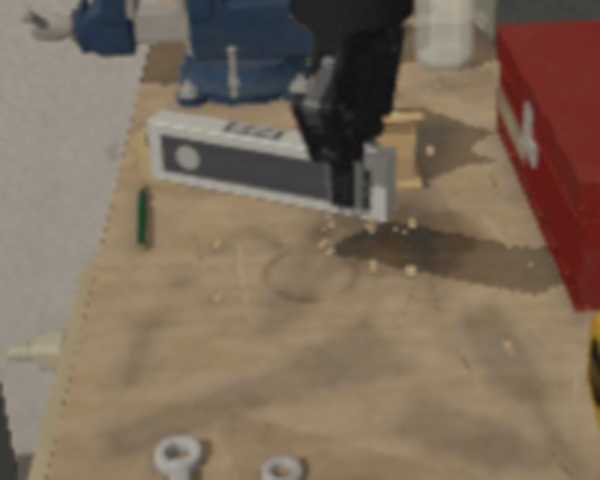

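Run:
```python
from h import *
np.set_printoptions(precision=3,suppress=True,linewidth=220)
S=np.load("side2.npz");im=S["im"];P=S["P"]
print(im[222,250:275,:].tolist()); print(P[222,250:275,:])
a=cv2.resize(im[205:250,245:340],(760,360),interpolation=cv2.INTER_CUBIC)
cv2.imwrite("pics/c3.png",a[...,::-1])
```

```text
[[158, 150, 133], [159, 155, 145], [157, 154, 144], [139, 136, 128], [100, 97, 93], [71, 68, 68], [66, 64, 64], [69, 66, 66], [93, 90, 87], [125, 121, 115], [139, 134, 127], [141, 135, 128], [141, 135, 128], [140, 135, 128], [139, 134, 127], [126, 121, 115], [95, 91, 89], [71, 69, 69], [67, 65, 65], [67, 64, 65], [67, 65, 65], [66, 64, 65], [66, 64, 65], [66, 64, 65], [66, 64, 65]]
[[ 0.374 -0.312  0.135]
 [ 0.376 -0.316  0.137]
 [ 0.378 -0.314  0.136]
 [ 0.38  -0.316  0.137]
 [ 0.382 -0.316  0.137]
 [ 0.385 -0.319  0.138]
 [ 0.387 -0.318  0.138]
 [ 0.389 -0.321  0.139]
 [ 0.391 -0.322  0.14 ]
 [ 0.393 -0.323  0.14 ]
 [ 0.395 -0.323  0.14 ]
 [ 0.397 -0.325  0.141]
 [ 0.399 -0.326  0.141]
 [ 0.401 -0.328  0.142]
 [ 0.403 -0.328  0.142]
 [ 0.406 -0.33   0.143]
 [ 0.407 -0.328  0.142]
 [ 0.409 -0.33   0.143]
 [ 0.412 -0.331  0.143]
 [ 0.414 -0.333  0.144]
 [ 0.416 -0.333  0.144]
 [ 0.418 -0.335  0.145]
 [ 0.42  -0.336  0.146]
 [ 0.422 -0.339  0.147]
 [ 0.424 -0.34   0.147]]
```

View pics/c3.png

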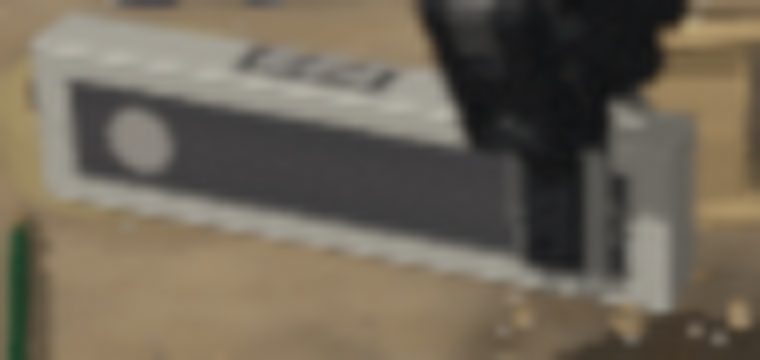

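{"name": "servo_tool", "arguments": {"motion": [[[0,0,0,-0.6,0],[0,0,0,-0.6,0],[0,0,0,-0.6,0],[0,0,0,-0.6,0],[0,0,0,-0.4,0],[0,0,0,-0.15,0],[0,0,0,0,0],[0.5,0,0,0,0],[0.5,0,0,0,0],[0.5,0,0,0,0],[0.5,0,0,0.5,0],[0.5,0,0,1,0],[0.5,0,0,1,0],[0.5,0,0,0,0]]]}}

```text
t: 7.15
eef_pos: [0.5101, -0.3669, 0.1369]
tool_rot: [0.005, 0.221, 0.975, -0.002]
contact_force: [-0.1, 0.4, 0.7]
gripper_width: 0.499
grasp_force: 0.0
```

Run:
```python
from h import *
im,d,P=cam("side"); np.savez("side3.npz",im=im,d=d,P=P)
a=cv2.resize(im[210:290,230:350],(750,500),interpolation=cv2.INTER_CUBIC)
cv2.imwrite("pics/c4.png",a[...,::-1])
```

```text
(no output)
```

View pics/c4.png

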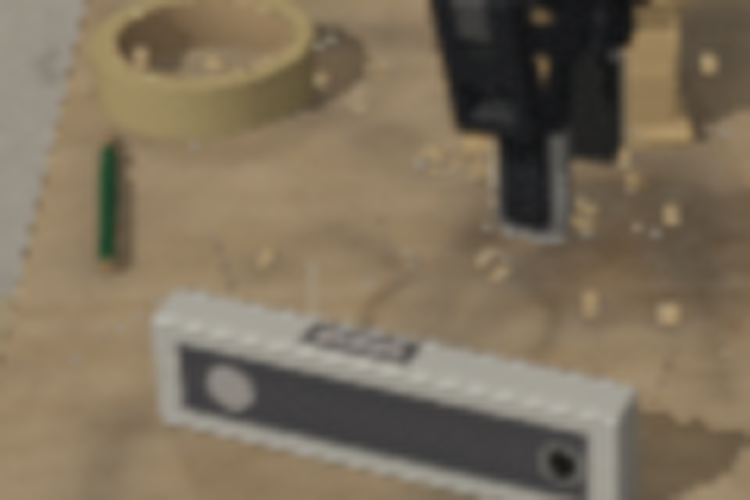

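Run:
```python
from h import *
np.set_printoptions(precision=4,suppress=True,linewidth=220)
P=np.load("top0.npz")["P"]
for y in(-.30,-.27,-.25,-.22):
    k=(abs(P[...,1]-y)<.004)&(P[...,0]>.55)&(P[...,0]<.75)
    q=P[k]; q=q[np.argsort(q[:,0])]
    h=q[q[:,2]>.05]; print(y,"front",h[:6,[0,2]].ravel(),"top med",np.median(h[:,2]), h[-1])
S=np.load("side3.npz");P=S["P"]; im=S["im"].astype(int)
k=(P[...,2]>.040)&(P[...,2]<.052)&(im.min(2)>130)&(P[...,0]>.3)&(P[...,0]<.58)&(P[...,1]<-.27)
q=P[k];r=cv2.minAreaRect(q[:,:2].astype(np.float32));print(len(q),r,np.median(q[:,2]));print(cv2.boxPoints(r))
```

```text
-0.3 front [0.6653 0.0837 0.6655 0.0834 0.6657 0.0822 0.6657 0.1009 0.6661 0.0813 0.6661 0.0902] top med 0.11193424224575632 [ 0.7486 -0.3003  0.111 ]
-0.27 front [0.665  0.0822 0.6653 0.0806 0.6655 0.0806 0.6659 0.0972 0.6659 0.1151 0.6662 0.1144] top med 0.11221366010156236 [ 0.7498 -0.2714  0.1124]
-0.25 front [0.666  0.1134 0.6661 0.1039 0.6662 0.1125 0.6664 0.0842 0.6664 0.1115 0.6665 0.1022] top med 0.11209019039869961 [ 0.7495 -0.2524  0.1117]
-0.22 front [0.6657 0.0838 0.6657 0.0843 0.6659 0.1104 0.6661 0.1095 0.6663 0.0999 0.6667 0.0802] top med 0.1128663212497526 [ 0.7498 -0.2227  0.1222]
430 ((0.45278531312942505, -0.3415704369544983), (0.022811878472566605, 0.16897089779376984), 64.32901763916016) 0.04258468331219606
[[ 0.3717 -0.3153]
 [ 0.524  -0.3884]
 [ 0.5339 -0.3679]
 [ 0.3816 -0.2947]]
```

{"name": "servo_tool", "arguments": {"motion": [[[0.5,0,0,-0.9,0],[0.5,0,0,-0.9,0],[0.5,0,0,-0.6,0],[0.5,0,0,-0.1,0],[0.5,0,0,0,0],[0,0,0,0,0],[0,0,0,0,0],[0,0,0,0,0],[0,0,0,0,0],[0,0,0,0,0]]], "newtons": 20}}

```text
t: 8.2
eef_pos: [0.5075, -0.3659, 0.032]
tool_rot: [0.001, 0.221, 0.975, -0.0]
contact_force: [-0.1, 0.8, 6.1]
gripper_width: 0.233
grasp_force: 23.2
```

{"name": "servo_tool", "arguments": {"motion": [[[0,0,0,0.3,0],[0,0,0,0.5,0],[0,0,0,0.5,0],[0,0,0,0.5,0],[0,0,0,0.6,0.5],[0,0.3,0.3,0.6,0.5],[0,0.4,0.4,0.4,0.5],[0,0.4,0.4,0,0.5],[0,0.5,0.4,0,0.5],[0,0.5,0.4,0,0.5],[0,0.5,0.4,0,0.5],[0,0.4,0.4,0,0.25],[0,0.3,0.2,0,0],[0,0.2,0,0,0],[0,0,0,0,0],[0,0,0,0,0]]]}}

```text
t: 9.8
eef_pos: [0.6457, -0.2509, 0.166]
tool_rot: [-0.001, -0.002, 1.0, -0.0]
contact_force: [-0.8, -0.8, -1.8]
gripper_width: 0.23
grasp_force: 22.0
```

{"name": "servo_tool", "arguments": {"motion": [[[0,0,0,-0.2,0],[0,0,0,-0.2,0],[0,0,0,-0.1,0],[0,0,0,-0.1,0],[0,0,0,-0.05,0],[0,0,0,-0.05,0],[0,0,0,-0.05,0],[0,0,0,0,0]]]}}

```text
t: 10.6
eef_pos: [0.6453, -0.2499, 0.1395]
tool_rot: [-0.001, -0.002, 1.0, -0.001]
contact_force: [-12.8, 1.0, 19.9]
gripper_width: 0.228
grasp_force: 26.9
```

```bash
cat >> h.py <<'E'
def pitch(name,P,im,tcp,sgn=-1):
    pass
E
python3 - <<'E'
from h import *
np.set_printoptions(precision=4,suppress=True,linewidth=220)
o=bot.get_obs();print(o["eef_pos"],o["contact_force"])
im,d,P=cam("side"); np.savez("side4.npz",im=im,d=d,P=P)
k=(P[...,2]>.03)&(P[...,0]>.46)&(P[...,0]<.625)&(P[...,1]>-.29)&(P[...,1]<-.22)
for a in np.arange(.46,.62,.02):
    q=P[k&(P[...,0]>=a)&(P[...,0]<a+.02)]
    if len(q)>3: print("%.2f z %.4f..%.4f y %.4f n%d"%(a,q[:,2].min(),q[:,2].max(),np.median(q[:,1]),len(q)))
E
```

```text
[ 0.6453 -0.2499  0.1395] [-12.8365   1.0159  19.8911]
0.46 z 0.4932..0.5101 y -0.2837 n70
0.48 z 0.1174..0.4991 y -0.2800 n98
0.50 z 0.0976..0.4911 y -0.2614 n289
0.52 z 0.0988..0.4814 y -0.2616 n303
0.54 z 0.1000..0.5332 y -0.2617 n329
0.56 z 0.1019..0.5344 y -0.2627 n387
0.58 z 0.1035..0.5300 y -0.2613 n346
0.60 z 0.1058..0.5173 y -0.2641 n1028
```

{"name": "servo_tool", "arguments": {"motion": [[[0,-0.12,0,-0.05,0],[0,0,0,-0.05,0],[0,0,0,-0.05,0],[0,0,0,-0.05,0],[0,0,0,-0.05,0],[0,0,0,0,0]]]}}

```text
t: 11.25
eef_pos: [0.6404, -0.2499, 0.1279]
tool_rot: [-0.001, -0.002, 1.0, -0.001]
contact_force: [-10.2, 0.4, 11.6]
gripper_width: 0.233
grasp_force: 26.8
```

```bash
cat > p.py <<'E'
from h import *
import sys
o=bot.get_obs();print(o["t"],o["eef_pos"].round(4),o["contact_force"].round(1))
im,d,P=cam("side"); np.savez("sidel.npz",im=im,d=d,P=P)
x,y=o["eef_pos"][:2]
k=(P[...,2]>.03)&(P[...,2]<.25)&(P[...,0]>x-.15)&(P[...,0]<x-.025)&(abs(P[...,1]-y)<.03)
B=[]
for a in np.arange(x-.15,x-.03,.01):
    q=P[k&(P[...,0]>=a)&(P[...,0]<a+.01)]
    if len(q)>3: i=q[:,2].argmin(); B.append(q[i])
B=np.array(B); print(B.round(4)); f=np.polyfit(B[2:,0],B[2:,2],1); print("pitch",np.degrees(np.arctan(f[0])),"bottom at tcp",np.polyval(f,x))
E
python3 p.py
```

```text
11.25 [ 0.6404 -0.2499  0.1279] [-10.2   0.4  11.6]
[[ 0.5001 -0.2601  0.078 ]
 [ 0.5086 -0.2627  0.0583]
 [ 0.5155 -0.2596  0.0455]
 [ 0.5247 -0.2599  0.0478]
 [ 0.5339 -0.2592  0.0521]
 [ 0.5406 -0.261   0.0555]
 [ 0.5546 -0.2586  0.0611]
 [ 0.5611 -0.2611  0.0648]
 [ 0.5726 -0.2605  0.069 ]
 [ 0.5814 -0.2615  0.0743]
 [ 0.5929 -0.2608  0.0784]
 [ 0.6017 -0.2615  0.0834]]
pitch 24.053802704282766 bottom at tcp 0.10001252439624117
```

{"name": "servo_tool", "arguments": {"motion": [[[0,0,0,-0.05,0],[0,0,0,-0.04,0],[0,0,0,0,0]]]}}

```text
t: 11.6
eef_pos: [0.6401, -0.2499, 0.1241]
tool_rot: [-0.002, -0.002, 1.0, -0.001]
contact_force: [-9.5, 2.1, 10.3]
gripper_width: 0.235
grasp_force: 26.7
```

```bash
python3 p.py | tail -1
```

```text
pitch 29.307649489296445 bottom at tcp 0.09482327118501965
```

{"name": "servo_tool", "arguments": {"motion": [[[0,0,0,0.2,0],[0,0,0,0.5,0],[0,0,-0.1,0.7,0],[0,-0.2,-0.4,0.7,-0.2],[0,-0.3,-0.4,0.4,-0.8],[0,-0.3,-0.4,0.3,-0.8],[0,-0.3,-0.2,0,-0.9],[0,-0.3,0,0,-0.9],[0,-0.3,0,0,-0.9],[0,-0.3,0,0,-0.9],[0,-0.3,0,0,-0.9],[0,-0.3,0,0,-0.9],[0,-0.3,0,0,-0.9],[0,-0.2,0,0,-0.9],[0,-0.1,0,0,-0.9],[0,0,0,0,-0.9],[0,0,0,0,-0.9],[0,0,0,0,-0.8],[0,0,0,0,-0.43],[0,0,0,0,0]]], "newtons": 50}}

```text
t: 13.65
eef_pos: [0.5139, -0.3092, 0.2351]
tool_rot: [0.0, 0.698, 0.716, 0.0]
contact_force: [0.6, -0.4, -2.0]
gripper_width: 0.232
grasp_force: 49.0
```

{"name": "servo_tool", "arguments": {"motion": [[[0,0,0.25,-0.2,0],[0,0,0.25,-0.2,0],[0,0,0.25,-0.2,0],[0,0,0.2,-0.2,0],[0,0,0,-0.2,0],[0,0,0,0,0],[0,0,0,0,0]]]}}

```text
t: 14.35
eef_pos: [0.5135, -0.272, 0.1947]
tool_rot: [-0.0, 0.699, 0.715, -0.0]
contact_force: [-0.6, -0.2, -1.1]
gripper_width: 0.228
grasp_force: 49.0
```

Run:
```python
from h import *
np.set_printoptions(precision=4,suppress=True,linewidth=220)
o=bot.get_obs();print(o["t"],o["eef_pos"],o["tool_rot"],o["contact_force"])
for n in("top","side"):
    im,d,P=cam(n); np.savez(n+"5.npz",im=im,d=d,P=P)
P=np.load("top5.npz")["P"]
k=(abs(P[...,0]-.523)<.04)&(P[...,1]>-.26)&(P[...,1]<-.1)&(P[...,2]>.095)
for a in np.arange(-.26,-.1,.01):
    q=P[k&(P[...,1]>=a)&(P[...,1]<a+.01)]
    if len(q)>2: print("%.3f x %.4f..%.4f zmed %.4f ymed %.4f n%d"%(a,q[:,0].min(),q[:,0].max(),np.median(q[:,2]),np.median(q[:,1]),len(q)))
a=cv2.resize(np.load("top5.npz")["im"][170:220,240:360],(800,333),interpolation=cv2.INTER_CUBIC)
b=cv2.resize(np.load("side5.npz")["im"][150:250,260:400],(372,266),interpolation=cv2.INTER_CUBIC)
b=np.hstack([b,np.zeros((266,428,3),np.uint8)]); cv2.imwrite("pics/c5.png",np.vstack([a,b])[...,::-1])
```

```text
14.35 [ 0.5135 -0.272   0.1947] [-0.      0.6986  0.7155 -0.0002] [-0.6186 -0.1602 -1.1373]
-0.260 x 0.4831..0.5624 zmed 0.5441 ymed -0.2548 n406
-0.250 x 0.4830..0.5630 zmed 0.5502 ymed -0.2448 n447
-0.240 x 0.4837..0.5628 zmed 0.5467 ymed -0.2352 n615
-0.230 x 0.4832..0.5474 zmed 0.5303 ymed -0.2251 n616
-0.220 x 0.4914..0.5208 zmed 0.1836 ymed -0.2148 n58
-0.210 x 0.5015..0.5209 zmed 0.1779 ymed -0.2044 n48
-0.200 x 0.5010..0.5216 zmed 0.1721 ymed -0.1958 n54
-0.190 x 0.5006..0.5215 zmed 0.1667 ymed -0.1853 n55
-0.180 x 0.5004..0.5198 zmed 0.1609 ymed -0.1746 n53
-0.170 x 0.5003..0.5204 zmed 0.1545 ymed -0.1651 n44
-0.160 x 0.5003..0.5209 zmed 0.1495 ymed -0.1550 n51
-0.150 x 0.5006..0.5196 zmed 0.1438 ymed -0.1458 n38
-0.140 x 0.5013..0.5406 zmed 0.1382 ymed -0.1371 n25
-0.130 x 0.5071..0.5407 zmed 0.1077 ymed -0.1251 n23
-0.120 x 0.5067..0.5398 zmed 0.1259 ymed -0.1140 n53
-0.110 x 0.5078..0.5374 zmed 0.1213 ymed -0.1055 n56
```

View pics/c5.png

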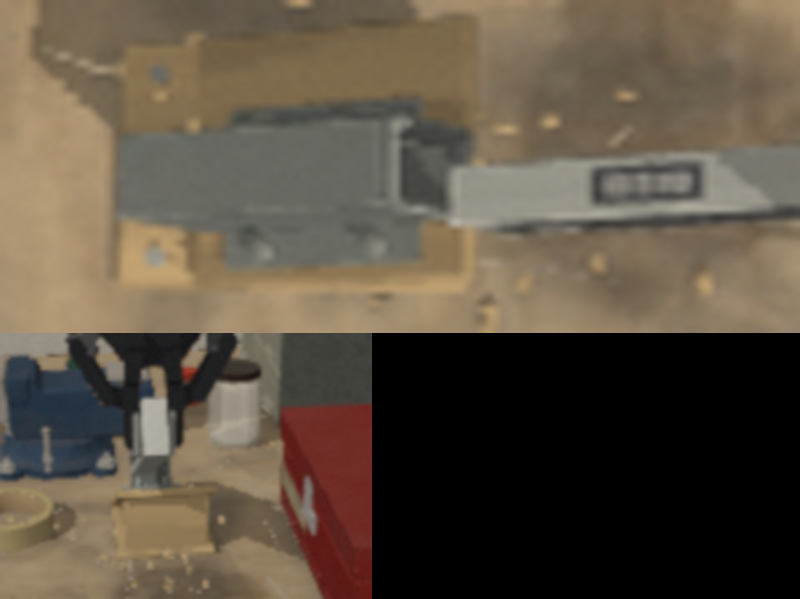

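{"name": "servo_tool", "arguments": {"motion": [[[0,0.15,0,-0.07,-0.05],[0,0.125,0,-0.06,-0.04],[0,0,0,0,0],[0,0,0,0,0]]]}}

```text
t: 14.85
eef_pos: [0.5249, -0.2713, 0.1896]
tool_rot: [-0.0, 0.702, 0.712, 0.0]
contact_force: [0.0, -0.1, -0.6]
gripper_width: 0.228
grasp_force: 49.0
```

```bash
cat > c.py <<'E'
from h import *
o=bot.get_obs();print(o["t"],o["eef_pos"].round(4),o["tool_rot"].round(4),o["contact_force"].round(1))
im,d,P=cam("top")
x0=o["eef_pos"][0]
C=P[...,2]*.866+P[...,1]*.5; 
def fit(n,k):
    ys=[];xs=[];q=P[k]
    for a in np.arange(q[:,1].min(),q[:,1].max(),.006):
        g=q[(q[:,1]>=a)&(q[:,1]<a+.006)]
        if len(g)>8: ys.append(a+.003); xs.append((g[:,0].min()+g[:,0].max())/2)
    f=np.polyfit(ys,xs,1); print(n,"x@-.126 %.4f slope %.4f c %.4f n%d"%(np.polyval(f,-.126),f[0],np.median(C[k]),k.sum()), "pitch %.1f"%np.degrees(np.arctan(-np.polyfit(q[:,1],q[:,2],1)[0])), "ymax %.4f"%q[:,1].max())
X,Y=P[...,0],P[...,1]
fit("sleeve",(abs(X-.5225)<.022)&(Y>-.095)&(Y<-.02)&(abs(C-.0525)<.004))
fit("level",(abs(X-x0)<.014)&(Y<-.11)&(Y>-.205)&(abs(C-.048)<.006)&(im.min(2)>90))
E
python3 c.py
```

```text
14.85 [ 0.5249 -0.2713  0.1896] [-1.000e-04  7.022e-01  7.120e-01  0.000e+00] [ 0.  -0.1 -0.6]
sleeve x@-.126 0.5236 slope -0.0164 c 0.0526 n390 pitch 30.2 ymax -0.0201
level x@-.126 0.5235 slope 0.0038 c 0.0483 n301 pitch 28.9 ymax -0.1109
```

{"name": "servo_tool", "arguments": {"motion": [[[0,0.01,0.173,-0.11,0],[0,0,0.173,-0.1,0],[0,0,0.173,-0.1,0],[0,-0.01,0.13,-0.075,0],[0,0,0.13,-0.075,0],[0,0,0.087,-0.05,0],[0,0,0,0,0]]]}}

```text
t: 15.6
eef_pos: [0.5246, -0.236, 0.169]
tool_rot: [-0.0, 0.702, 0.712, -0.0]
contact_force: [0.0, 0.1, -2.2]
gripper_width: 0.227
grasp_force: 49.1
```

```bash
python3 c.py
```

```text
15.6 [ 0.5246 -0.236   0.169 ] [-3.000e-04  7.020e-01  7.122e-01 -0.000e+00] [ 0.   0.1 -2.2]
sleeve x@-.126 0.5236 slope -0.0190 c 0.0525 n396 pitch 29.9 ymax -0.0202
level x@-.126 0.5232 slope -0.0055 c 0.0480 n348 pitch 29.2 ymax -0.1109
```

{"name": "servo_tool", "arguments": {"motion": [[[0,0.0,0.13,-0.085,0],[0,0,0.13,-0.08,0],[0,0,0.13,-0.075,0],[0,-0.01,0.13,-0.075,0],[0,0,0.13,-0.075,0],[0,0,0.13,-0.075,0],[0,0,0,0,0]]]}}

```text
t: 16.35
eef_pos: [0.5241, -0.2044, 0.1503]
tool_rot: [-0.0, 0.702, 0.712, 0.0]
contact_force: [0.8, 0.0, -1.9]
gripper_width: 0.228
grasp_force: 49.1
```

{"name": "servo_tool", "arguments": {"motion": [[[0,0,0.13,-0.075,0],[0,-0.01,0.13,-0.075,0],[0,0,0.13,-0.075,0],[0,0,0.13,-0.075,0],[0,-0.01,0.13,-0.075,0],[0,0,0.13,-0.075,0],[0,0,0.13,-0.075,0],[0,0,0,0,0]]]}}

```text
t: 17.15
eef_pos: [0.5233, -0.168, 0.1293]
tool_rot: [-0.0, 0.702, 0.712, -0.0]
contact_force: [-0.1, -1.1, -2.0]
gripper_width: 0.227
grasp_force: 49.1
```

```bash
python3 c.py
```

```text
17.15 [ 0.5233 -0.168   0.1293] [-5.000e-04  7.018e-01  7.124e-01 -0.000e+00] [-0.1 -1.1 -2. ]
sleeve x@-.126 0.5237 slope -0.0189 c 0.0526 n386 pitch 30.0 ymax -0.0201Traceback (most recent call last):
  File "c.py", line 14, in <module>
    fit("level",(abs(X-x0)<.014)&(Y<-.11)&(Y>-.205)&(abs(C-.048)<.006)&(im.min(2)>90))
    ~~~^^^^^^^^^^^^^^^^^^^^^^^^^^^^^^^^^^^^^^^^^^^^^^^^^^^^^^^^^^^^^^^^^^^^^^^^^^^^^^^
  File "c.py", line 11, in fit
    f=np.polyfit(ys,xs,1); print(n,"x@-.126 %.4f slope %.4f c %.4f n%d"%(np.polyval(f,-.126),f[0],np.median(C[k]),k.sum()), "pitch %.1f"%np.degrees(np.arctan(-np.polyfit(q[:,1],q[:,2],1)[0])), "ymax %.4f"%q[:,1].max())
    raise TypeError("expected non-empty vector for x")
TypeError: expected non-empty vector for x
```

{"name": "servo_tool", "arguments": {"motion": [[[0,0,0.087,-0.05,0],[0,0,0.087,-0.05,0],[0,-0.005,0.087,-0.05,0],[0,0,0.065,-0.0375,0],[0,0,0,0,0]]]}}

```text
t: 17.7
eef_pos: [0.5234, -0.1566, 0.1223]
tool_rot: [0.0, 0.702, 0.712, -0.0]
contact_force: [0.5, -2.1, -1.3]
gripper_width: 0.226
grasp_force: 49.1
```

{"name": "servo_tool", "arguments": {"motion": [[[0,0,0.043,-0.025,0],[0,0,0.043,-0.025,0],[0,0,0,0,0]]]}}

```text
t: 18.0
eef_pos: [0.5238, -0.1568, 0.1217]
tool_rot: [0.002, 0.703, 0.711, -0.001]
contact_force: [-1.9, -9.7, 9.9]
gripper_width: 0.226
grasp_force: 50.7
```

{"name": "servo_tool", "arguments": {"motion": [[[0,0,0.043,-0.025,0],[0,0,0,0,0],[0,0,0,0,0]]]}}

```text
t: 18.3
eef_pos: [0.524, -0.1569, 0.1213]
tool_rot: [0.003, 0.704, 0.71, -0.002]
contact_force: [-3.4, -14.8, 13.3]
gripper_width: 0.229
grasp_force: 51.4
```

Run:
```python
from h import *
np.set_printoptions(precision=4,suppress=True,linewidth=220)
im,d,P=cam("side"); np.savez("side6.npz",im=im,d=d,P=P)
# tail end face: plane normal to cradle x, at |x-.5235|<.009
s=P[...,1]*.866-P[...,2]*.5+.1591; c=P[...,1]*.5+P[...,2]*.866-.0252
k=(abs(P[...,0]-.5245)<.008)&(abs(c)<.026)&(s>-.09)&(s<-.03)
print(k.sum()); h,e=np.histogram(s[k],np.arange(-.09,-.03,.003)); print(np.c_[e[:-1],h]); q=k&(s<np.percentile(s[k],60)); print(np.median(s[q]),c[q].min(),c[q].max())
# bracket front lip ref: mouth rim
b=(abs(P[...,0]-.524)<.02)&(abs(P[...,0]-.524)>.012)&(c>-.026)&(c<.03)&(abs(s)<.02); print("rim",b.sum(),np.percentile(s[b],[2,10,50]) if b.any() else 0)
t,_,T=cam("top"); 
s=T[...,1]*.866-T[...,2]*.5+.1591; c=T[...,1]*.5+T[...,2]*.866-.0252
b=(abs(T[...,0]-.5236)<.012)&(abs(c-.029)<.005)&(abs(s)<.02); print("top lip s",np.sort(s[b])[:8]); 
cv2.imwrite("pics/c6.png",cv2.resize(np.hstack([im[160:240,270:370],t[155:235,240:340]]),(800,320),interpolation=cv2.INTER_CUBIC)[...,::-1])
```

```text
125
[[-0.09   0.   ]
 [-0.087  0.   ]
 [-0.084  0.   ]
 [-0.081  0.   ]
 [-0.078  0.   ]
 [-0.075  0.   ]
 [-0.072  0.   ]
 [-0.069  0.   ]
 [-0.066  0.   ]
 [-0.063  6.   ]
 [-0.06  70.   ]
 [-0.057 40.   ]
 [-0.054  3.   ]
 [-0.051  0.   ]
 [-0.048  1.   ]
 [-0.045  1.   ]
 [-0.042  0.   ]
 [-0.039  3.   ]
 [-0.036  1.   ]]
-0.058677219551243914 -0.02406754005587239 0.017423026110439582
rim 11 [-0.0042 -0.0041 -0.0022]
top lip s [0.0194]
```

View pics/c6.png

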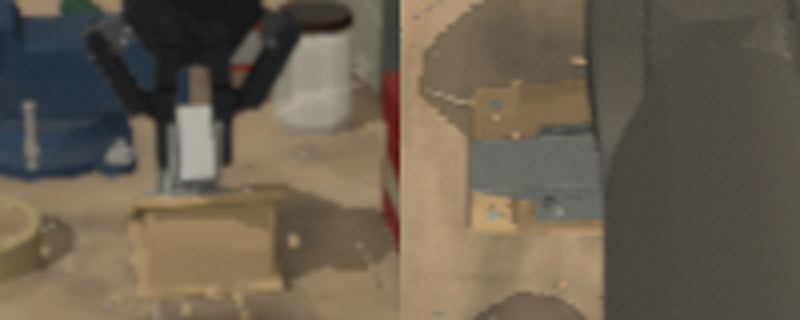

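{"name": "servo_tool", "arguments": {"motion": [[[0,0,-0.05,0.03,0],[0,0,0,0,0],[0.5,0,0,0,0],[0.5,0,0,0,0],[0.5,0,0,0,0],[0.5,0,0,0,0]]]}}

```text
t: 19.0
eef_pos: [0.5233, -0.1523, 0.1203]
tool_rot: [-0.0, 0.702, 0.712, 0.0]
contact_force: [0.0, 0.8, -0.6]
gripper_width: 0.501
grasp_force: 0.0
```

{"name": "servo_tool", "arguments": {"motion": [[[0.5,0,0,0.3,0],[0.5,0,0,0.5,0],[0.5,0,0,0.6,0],[0.5,0,-0.2,0.8,0],[0.5,0,-0.5,0.8,0],[0.5,0,-0.8,0.5,0],[0.5,0,-0.8,0.2,0],[0.5,0,-0.8,0,0],[0.5,0,-0.8,0,0],[0.5,0,0,0,0],[0.5,0,0,0,0]]]}}

```text
t: 20.1
eef_pos: [0.5231, -0.3093, 0.2688]
tool_rot: [-0.0, 0.703, 0.711, 0.0]
contact_force: [-1.4, 0.7, 0.0]
gripper_width: 0.503
grasp_force: 0.0
```

Run:
```python
from h import *
np.set_printoptions(precision=4,suppress=True,linewidth=220)
o=bot.get_obs();print(o["t"],o["eef_pos"],o["contact_force"])
im,d,P=cam("side")
s=P[...,1]*.866-P[...,2]*.5+.1591; c=P[...,1]*.5+P[...,2]*.866-.0252
k=(abs(P[...,0]-.5245)<.008)&(abs(c)<.026)&(s>-.09)&(s<-.03)
q=k&(s<np.percentile(s[k],60)); print(k.sum(),np.median(s[q]),c[q].min(),c[q].max())
t,_,T=cam("top")
# bystanders: compare with the first top picture
D=np.abs(t.astype(int)-np.load("top0.npz")["im"]).sum(2)
for n,(u,v) in dict(tape=(428,145),mask=(277,256),jar=(192,143)).items(): print(n,np.median(D[v-14:v+14,u-14:u+14]))
cv2.imwrite("pics/c7.png",np.hstack([cv2.resize(im[160:240,270:370],(400,320),interpolation=cv2.INTER_CUBIC),cv2.resize(t[155:235,240:340],(400,320),interpolation=cv2.INTER_CUBIC)])[...,::-1])
```

```text
20.1 [ 0.5231 -0.3093  0.2688] [-1.3796  0.6735  0.0153]
126 -0.058472956448745866 -0.023919590441926902 0.017346305383593247
tape 124.5
mask 19.0
jar 54.0
```

View pics/c7.png

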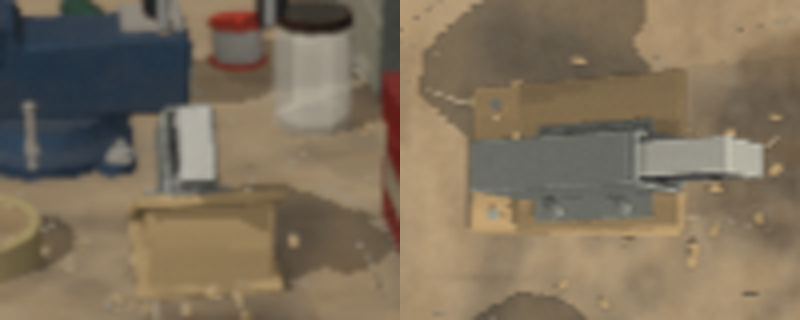

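```bash
python3 -c "
from station import bot
print(bot.hand_in())"
```

```text
the job is handed in; nothing more can be done
None
```

The level is in the sleeve plain end first, pushed home against the end stop while held, then released with about 60 mm and the hang hole sticking out. The job was handed in at about 20 s. The arm was never steered near the tape measure, masking tape or jar, but my last picture check did not confirm they stayed put: shadow or the arm muddied it, most of all at the tape measure.

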